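Lid a bread tin and load it in its place on the baking sheet

TASK

Get the bread tins ready for the oven: slide the lid of the tin that stands on the worktop fully shut, and stand that tin upright on the baking sheet midway between the two tins already there, parallel with them and with the ends in line, so that the air can pass evenly between them. Set it down gently, do not drop it, and leave the other two tins and the measuring jug where they stand.

Things in the scene. Friction and masses are not known exactly. Their poses are not given: they have to be found in the camera images.
- bread_tin_center (a point): Centre (30 mm above the underside) of the bread tin to be loaded: a loose, empty, straight-sided slim tin of grey sheet steel with a sliding lid; 180 mm long (its x axis), 60 mm wide (its y axis), 60 mm high with its lid, about 0.45 kg. It starts on the worktop to the right of the baking sheet. Its sides are flat and can be gripped across the 60 mm width from above. z points up.
- bread_tin_lid (a joint): How far (m) the lid of that tin stands open: 0 = fully shut (against its stop), up to 0.07. The lid covers the whole top and slides lengthwise along the rim with about 0.5 N of friction; it opens towards the tin's -x end, which faces the robot at the start, so it is shut by pushing it along the tin's +x. Pushed on when it is shut, the tin slides with it. It stays where it is left and cannot come off.
- lid_flap (a point): Centre of the outer face of the lid's end flap: a turned-down strip across the lid's -x end, 56 mm wide, 23 mm deep (from 36 to 59 mm above the tin's underside), whose outer face looks along the tin's -x. With the lid shut it lies 94 mm from the tin's centre; while the lid is open it stands out that much further beyond the end of the tin, with free space beneath it. Pushing this face along the tin's +x shuts the lid.
- left_tin_center (a point): Centre (30 mm above its underside) of the left one (further to +y) of the two tins that already stand on the baking sheet: same shape and size as the loose tin, lid shut, loose. Its x axis runs along its 180 mm length, y across its 60 mm width; the right tin stands 240 mm from it, centre to centre, straight along its -y, parallel and with ends in line.
- right_tin_center (a point): Centre (30 mm above its underside) of the right one (further to -y) of the two tins on the baking sheet; the same in every way as the left one. Between the two there is a gap of 180 mm.
- sheet_floor (a point): Centre of the flat inside floor of the baking sheet, 3 mm above the worktop: a fixed aluminium tray, 265 mm (its x) by 370 mm (its y), with a sloping rim 20 mm high.
- measuring_jug: Open plastic measuring jug with a handle, 141 x 155 mm and 129 mm high, standing loose on the worktop behind the gap between the sheet and the loose tin; origin at the middle of its underside. To be left alone.

How it is judged:
At the end, for the whole second after the job is handed in: The loose tin's lid is shut to within 4 mm; the tin stands flat and upright on the floor of the baking sheet, midway between the other two tins to within 12 mm, ends in line with theirs to within 15 mm, parallel to within 0.12 rad (7 degrees), at rest (value of joint bread_tin_lid below 0.004 m and y of bread_tin_center in the frame of left_tin_center between -0.132 and -0.108 m and y of bread_tin_center in the frame of right_tin_center between 0.108 and 0.132 m and x of bread_tin_center in the frame of left_tin_center between -0.015 and 0.015 m and x of bread_tin_center in the frame of right_tin_center between -0.015 and 0.015 m and angle between the x axis of bread_tin_center and the x axis of left_tin_center, either way round below 0.12 rad and angle between bread_tin_center's own z axis and vertical below 0.05 rad and z of bread_tin_center in the frame of sheet_floor below 0.034 m and linear speed of bread_tin below 0.01 m/s); the robot touches nothing.
It fails at once if one of the two tins already on the sheet is shifted by more than 12 mm (distance of any of left_tin_center, right_tin_center from where it was at the start of the episode above 0.012 m).
It fails at once if the measuring jug is shifted by more than 30 mm or knocked over (distance of measuring_jug from where it was at the start of the episode above 0.03 m or angle between measuring_jug's own z axis and vertical above 0.3 rad).
It fails at once if the tin is dropped (falls free of the fingers from more than about 15 mm) (linear speed of bread_tin above 0.5 m/s and contact force between the fingers and bread_tin below 0.1 N).
It also fails if it takes over 54 s, if anything falls off the work surface, if the arm or the gripper's body presses on something with over 40 N, if the wrist force passes 120 N, or if a joint passes its speed limit or range.

ROBOT

A 6-joint arm with a two-finger parallel gripper is mounted at the origin on a cart in front of the work surface, level with it; the furniture and walls round the work are solid. World frame = base frame: x ahead of the robot, y to its left, z up, the work surface at z = 0. Lengths are in m, angles in rad, forces in N, time in s.
With the tool pointing down it reaches from about 0.275 to 0.875 m from the base axis. Payload 12.5 kg.
Tool frame: the origin (TCP) lies at the very end of the fingers, on their centre line; the grasp point (between the pads) lies 19 mm behind it; x points along the fingers, y is the direction in which the jaws open and shut, and the axes are right-handed (so a half turn about x gives the same grasp; the last joint's range is limited). The gripper opens to 85 mm and grips with 20 to 120 N. Pads are 22 mm wide; open, the fingers measure 114 mm over their backs; the gripper's body (76 mm by 85 mm) begins 54 mm behind the grasp point. The pads swing forward as they close: fully open they stand 13 mm farther back than shut.
Start: joints at [1.036, 0.351, 1.652, -0, 1.139, -0.085], TCP at [0.239, 0.495, 0.231] pointing down, gripper open.
Joint ranges: [-2.75, 2.75], [-0.79, 2.1], [0.01, 2.65], [-1.57, 4.71], [0.07, 3.14], [-2.87, 2.87]. Speed limits (rad/s): [2.22, 2.22, 2.79, 3.14, 3.14, 3.14].

INTERFACE

Orientations are given as a 3x3 rotation matrix whose columns are the frame's x, y, z axes.
In Python, from bench import manip gives the robot as it stands. Calls block until the motion is done:
- manip.move_ptp(position, orientation): joint-space move of the TCP to a pose.
- manip.move_l(position, attitude=None, max_speed=0.15): straight line of the TCP; attitude=None keeps the orientation; max_speed is the mean speed in m/s.
- manip.move_j(angles): joint-space move.
- manip.set_gripper(opening, effort=None): opening from 0.0 (shut) to 1.0 (fully open); effort is the grip in N (None keeps the last); returns when the fingers have stopped.
- manip.dwell(seconds).
- manip.inverse_kinematics(position, orientation): joint angles nearest the present ones, or None.
- manip.grab_frame(name): name is "side" or "top"; returns (picture, depth): 400x640x3 uint8, red, green, blue; 400x640 float32, m along the optical axis (not along the pixel's ray), 0 where there is no reading.
- manip.get_calibration(name): a dict with "camera_matrix" (3x3 intrinsics, pixels), "k1" (the pictures are not rectified: a ray, as slopes to the right and down, at radius r is drawn at 1 + k1 r^2 times it, then the intrinsics apply), "R" (3x3) and "t" (3): a world point X has camera coordinates R X + t. Camera axes: x right, y down, z forward; pixel columns grow to the right and rows downward; lengths in m; the calibration is good to about 2 mm. A picture is of the moment at which its call begins. get_calibration takes no time and is no camera call.
A pose or a line that the arm cannot do raises manip.Unreachable and nothing moves.
- manip.sign_off(): hands the job in, once; it reports no verdict.
Trained networks look in the newest picture that a camera, given by its name, has taken for a name from the list of things; names that differ only in an ending like _2 or _b are one class to them, and where a whole thing is asked for, a point or a joint stands for the part that bears it (a point fixed in the world has none). Each returns a list of dicts, best first, with "confidence" (0 to 1); they miss things now and then, are a little off and sometimes report something else, mostly with a low value. They report only what shows in the picture. A call takes as long as a camera call.
- manip.look_for(camera, name): "at" ([x, y, z] in m, in world coordinates, good to about 4 mm: the middle of the surface that is visible of it).
Readings, each from a call of its own:
- manip.current_time(): time.
- manip.current_qpos(): joint angles.
- manip.current_joint_vel(): joint speeds.
- manip.current_joint_torque(): joint torques, N m.
- manip.current_ee_pos(): TCP position.
- manip.current_tcp_rot(): TCP orientation.
- manip.current_force(): force on the tool from outside, world axes, zero at the start.
- manip.current_ft_torque(): the same for the moment, N m.
- manip.current_grip_width(): opening from 0.0 (shut) to 1.0 (fully open).
Only numpy, scipy, OpenCV 4.12 (cv2) and the standard library are available. Lean on these libraries where they do the work, as an engineer would, in place of code of your own. Each camera call takes 0.05 s, during which the arm holds its last target.

## Working session

There is one attempt and no reset: what is moved stays moved. The work goes in short steps, each a Python script; the robot and the scene stay as the last script left them, time stands still between calls to the robot, and variables do not carry over. Pictures are saved under pics/ and viewed, and the job is handed in when it is done.

```bash
mkdir -p pics; ls; python3 - <<'E'
from bench import manip
import cv2,numpy as np
for c in ("side","top"):
    p,d=manip.grab_frame(c); cv2.imwrite(f"pics/{c}0.png",p[:,:,::-1]); np.save(f"pics/{c}0.npy",d)
    k=manip.get_calibration(c); print(c,k)
    for n in ("bread_tin_center","lid_flap","left_tin_center","right_tin_center","sheet_floor","measuring_jug"):
        try: print(n,[(np.round(r["at"],3).tolist(),round(r["confidence"],2)) for r in manip.look_for(c,n)])
        except Exception as e: print(n,e)
print(manip.current_time(),manip.current_tcp_rot())
E
```

```text
pics
side {'camera_matrix': array([[408.55816242,   0.        , 323.46751318],
       [  0.        , 408.55816242, 205.79458217],
       [  0.        ,   0.        ,   1.        ]]), 'k1': -0.03205422399880269, 'R': array([[-0.9886077 , -0.1503317 , -0.0074291 ],
       [-0.08818684,  0.61851812, -0.78080626],
       [ 0.12197497, -0.77125593, -0.62472906]]), 't': array([0.55906655, 0.14611281, 0.85347652])}
bread_tin_center [([0.482, -0.309, 0.052], 0.76)]
lid_flap [([0.452, -0.302, 0.058], 0.9)]
left_tin_center [([0.501, 0.187, 0.064], 0.94)]
right_tin_center []
sheet_floor [([0.486, 0.058, 0.002], 0.75)]
measuring_jug [([0.709, -0.138, 0.085], 0.81)]
top {'camera_matrix': array([[406.49388206,   0.        , 328.55008551],
       [  0.        , 406.49388206, 203.04092741],
       [  0.        ,   0.        ,   1.        ]]), 'k1': -0.023548195939623963, 'R': array([[ 3.17084591e-03, -9.99994515e-01,  9.56416985e-04],
       [-9.91738097e-01, -3.26731519e-03, -1.28237562e-01],
       [ 1.28239984e-01, -5.41893610e-04, -9.91743018e-01]]), 't': array([-0.06517022,  0.56160348,  1.00523767])}
bread_tin_center [([0.479, -0.32, 0.06], 0.93)]
lid_flap [([0.459, -0.309, 0.062], 0.63)]
left_tin_center [([0.502, 0.161, 0.062], 0.96), ([0.517, -0.078, 0.061], 0.62)]
right_tin_center [([0.514, -0.073, 0.062], 0.58)]
sheet_floor [([0.491, 0.044, 0.003], 0.67)]
measuring_jug [([0.725, -0.17, 0.046], 0.96)]
0.7 [[-1.02302070e-05  4.34748605e-01  9.00551859e-01]
 [-1.58689269e-05  9.00551859e-01 -4.34748605e-01]
 [-1.00000000e+00 -1.87383599e-05 -2.31383808e-06]]
```

View pics/top0.png

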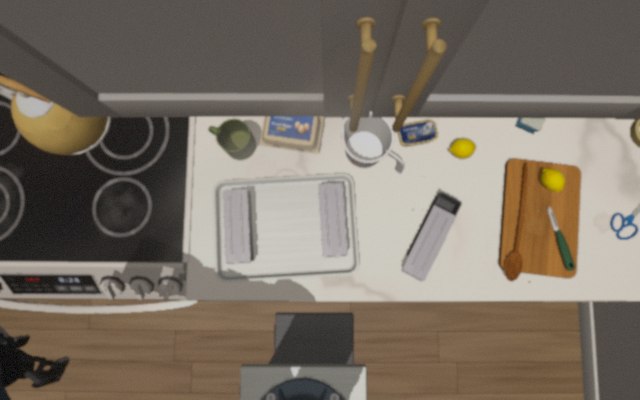

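View pics/side0.png

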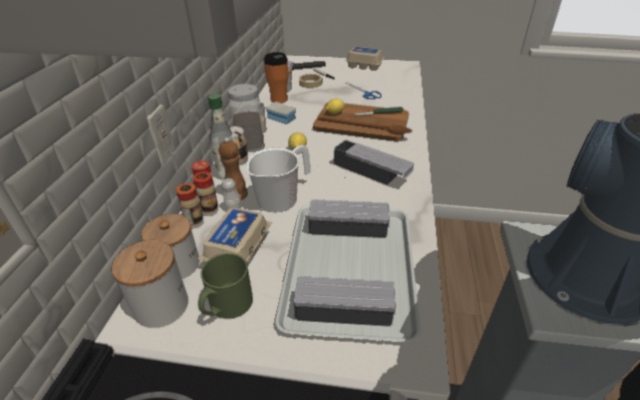

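The top view shows the sheet with tins at about (239,225) and (334,218). The loose tin runs from (415,265) to (447,203), and its dark open part is at the far end. Next I'll measure the poses from depth.

```bash
cat > h.py <<'E'
from bench import manip
import cv2,numpy as np
def cloud(c,d):
    k=manip.get_calibration(c); K=k["camera_matrix"]; k1=k["k1"]
    v,u=np.mgrid[0:400,0:640]
    p=np.stack([u,v],-1).reshape(-1,1,2).astype(np.float64)
    n=cv2.undistortPoints(p,K,np.array([k1,0,0,0,0.])).reshape(400,640,2)
    P=np.dstack([n[...,0]*d,n[...,1]*d,d])
    return (P-k["t"])@k["R"]
def blobs(c,d,pic,lo,hi,box):
    W=cloud(c,d); m=(W[...,2]>lo)&(W[...,2]<hi)&(d>0)&(W[...,0]>box[0])&(W[...,0]<box[1])&(W[...,1]>box[2])&(W[...,1]<box[3])
    n,l,s,_=cv2.connectedComponentsWithStats(m.astype(np.uint8),connectivity=4)
    for i in range(1,n):
        if s[i,4]<60: continue
        q=W[l==i]; (cx,cy),(w,h),a=cv2.minAreaRect(q[:,:2].astype(np.float32))
        b=cv2.boxPoints(((cx,cy),(w,h),a)); e1=b[1]-b[0]; e2=b[2]-b[1]
        e=e1 if np.linalg.norm(e1)>np.linalg.norm(e2) else e2
        if e[0]<0:e=-e
        print(c,lo,s[i].tolist(),"c",np.round([cx,cy],4),"dim",np.round(sorted([w,h]),3),"yaw",round(float(np.arctan2(e[1],e[0])),3),"zmed",round(float(np.median(q[:,2])),4))
    return W
E
python3 - <<'E'
from h import *
for c in("top","side"):
    d=np.load(f"pics/{c}0.npy"); W=blobs(c,d,None,.045,.08,(.3,.66,-.5,.4))
    W=blobs(c,d,None,.02,.08,(.3,.66,-.5,.4))
    if c=="top":
        m=(d>0); 
        for zlo in (.1,.2,.3,.4,.5,.6,.7):
            q=W[m&(W[...,2]>zlo)&(W[...,2]<zlo+.1)]
            if len(q): print(zlo,len(q),q.min(0).round(2),np.percentile(q[:,0],2).round(2))
        # loose tin profile along column
        for v,u in [(270,412),(265,415),(250,424),(235,432),(220,440),(210,444),(203,447),(195,451)]: print(u,v,W[v,u].round(3))
E
```

```text
top 0.045 [318, 183, 30, 75, 1808] c [ 0.5177 -0.0725] dim [0.062 0.184] yaw 0.07 zmed 0.0599
top 0.045 [223, 190, 28, 73, 1840] c [0.5022 0.1672] dim [0.063 0.181] yaw 0.076 zmed 0.0603
top 0.045 [402, 192, 60, 89, 1934] c [ 0.4791 -0.3227] dim [0.063 0.222] yaw -0.494 zmed 0.0569
top 0.02 [318, 183, 30, 75, 1821] c [ 0.5171 -0.0726] dim [0.062 0.185] yaw 0.07 zmed 0.0599
top 0.02 [223, 190, 30, 74, 1962] c [0.5014 0.1671] dim [0.063 0.183] yaw 0.076 zmed 0.0601
top 0.02 [401, 192, 61, 89, 2123] c [ 0.4786 -0.3224] dim [0.063 0.224] yaw -0.494 zmed 0.0567
0.1 3223 [ 0.64 -0.25  0.1 ] 0.65
0.2 854 [0.2  0.42 0.2 ] 0.2
0.3 1668 [0.2  0.42 0.3 ] 0.2
0.4 130 [0.23 0.37 0.4 ] 0.23
0.5 15058 [ 0.23 -0.5   0.5 ] 0.62
0.6 25951 [ 0.58 -0.44  0.6 ] 0.58
0.7 32523 [ 0.58 -0.37  0.7 ] 0.58
412 270 [ 0.394 -0.269  0.059]
415 265 [ 0.406 -0.277  0.057]
424 250 [ 0.443 -0.301  0.056]
432 235 [ 0.48  -0.321  0.059]
440 220 [ 0.517 -0.342  0.057]
444 210 [ 0.549 -0.37  -0.002]
447 203 [ 0.568 -0.379 -0.004]
451 195 [ 0.59  -0.391 -0.005]
side 0.045 [334, 140, 80, 36, 1178] c [ 0.4781 -0.3236] dim [0.068 0.226] yaw -0.475 zmed 0.0582
side 0.045 [303, 158, 8, 14, 74] c [ 0.6462 -0.2397] dim [0.007 0.02 ] yaw 0.736 zmed 0.0632
side 0.045 [308, 199, 82, 26, 1762] c [ 0.5179 -0.0732] dim [0.068 0.183] yaw 0.074 zmed 0.0612
side 0.045 [294, 276, 102, 37, 3146] c [0.5007 0.1656] dim [0.065 0.184] yaw 0.068 zmed 0.0609
side 0.02 [334, 140, 80, 40, 1707] c [ 0.4778 -0.3234] dim [0.068 0.227] yaw -0.475 zmed 0.0564
side 0.02 [303, 158, 8, 17, 93] c [ 0.6473 -0.2414] dim [0.008 0.021] yaw 0.918 zmed 0.0584
side 0.02 [303, 199, 87, 34, 2426] c [ 0.53   -0.0741] dim [0.087 0.215] yaw -0.071 zmed 0.0604
side 0.02 [294, 276, 102, 46, 3976] c [0.5001 0.1655] dim [0.065 0.185] yaw 0.068 zmed 0.0605
```

```bash
cat >> h.py <<'E'
def Rot(yaw):
    z=np.array([np.cos(yaw),np.sin(yaw),0]); x=np.array([0,0,-1.]); return np.column_stack([x,np.cross(z,x),z])
E
python3 - <<'E'
from h import *
yaw=-.487; u=np.array([np.cos(yaw),np.sin(yaw),0]); C=np.array([.4975,-.333,0])
s=C-u*(.134+.045); s[2]=.2
R=Rot(yaw)
for n,p,r in [("s",s,R),("g",np.array([C[0],C[1],.02]),R),("pl",np.array([.5097,.047,.023]),Rot(.068)),("plh",np.array([.51,.047,.15]),Rot(.068))]:
    print(n,p.round(3),manip.inverse_kinematics(p,r))
manip.move_ptp(s,R); manip.set_gripper(0.0)
s[2]=.042; manip.move_l(s)
f0=manip.current_force()
e=C-u*(.094+.011+.012); e[2]=.042
for p in np.linspace(s,e,9)[1:]:
    manip.move_l(p,max_speed=.06); print(p.round(3),(manip.current_force()-f0).round(2))
c="top"
for c in("top","side"):
    p,d=manip.grab_frame(c); cv2.imwrite(f"pics/{c}1.png",p[:,:,::-1]); blobs(c,d,None,.045,.07,(.3,.66,-.5,-.15))
print(manip.current_time())
E
```

```text
s [ 0.339 -0.249  0.2  ] [-7.44198534e-01  1.55619059e-01  1.99879531e+00 -4.44089210e-16
  9.87178280e-01 -1.82799486e+00]
g [ 0.498 -0.333  0.02 ] [-6.67607369e-01  7.15963081e-01  1.65134079e+00 -4.44089210e-16
  7.74288781e-01 -1.75140370e+00]
pl [0.51  0.047 0.023] [ 9.80924991e-04  6.02104344e-01  1.88626966e+00 -4.44089210e-16
  6.53218654e-01 -1.63781540e+00]
plh [0.51  0.047 0.15 ] [ 9.80348029e-04  3.87245616e-01  1.82636689e+00 -4.44089210e-16
  9.27980145e-01 -1.63781598e+00]
[ 0.346 -0.253  0.042] [-0.71  0.44 -0.37]
[ 0.353 -0.256  0.042] [-2.18  0.51 -0.55]
[ 0.36  -0.26   0.042] [-1.44  1.13 -0.55]
[ 0.367 -0.264  0.042] [-1.38  1.91  0.18]
[ 0.374 -0.267  0.042] [-0.99  0.72 -0.76]
[ 0.38  -0.271  0.042] [-1.54  0.51 -0.46]
[ 0.387 -0.275  0.042] [-1.46 -0.1  -1.41]
[ 0.394 -0.278  0.042] [-1.73  0.72 -0.9 ]
top 0.045 [408, 192, 54, 65, 1175] c [ 0.4954 -0.331 ] dim [0.063 0.187] yaw -0.494 zmed 0.0568
side 0.045 [334, 140, 75, 32, 1093] c [ 0.4803 -0.3235] dim [0.068 0.22 ] yaw -0.479 zmed 0.0585
7.6917
```

View pics/side1.png

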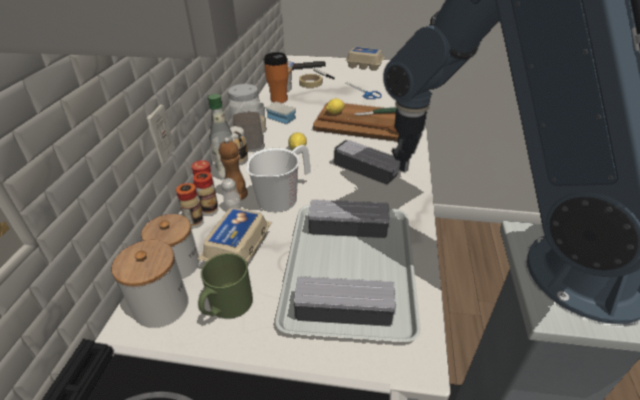

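View pics/top1.png

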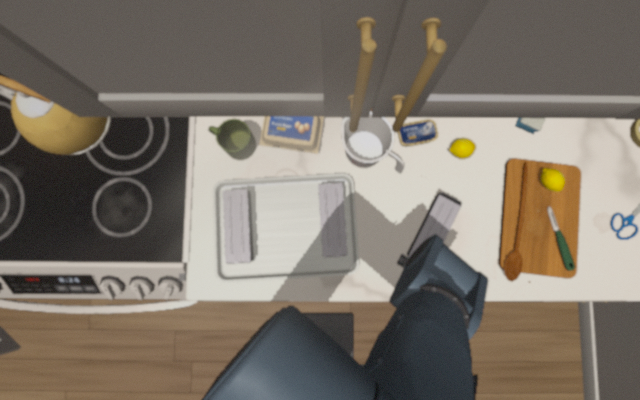

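The top view no longer shows a dark opening at the far end (447,203), so the lid is about shut. I'll push a few millimetres more to seat it, then back off and look.

```bash
python3 - <<'E'
from h import *
yaw=-.487; u=np.array([np.cos(yaw),np.sin(yaw),0]); 
p=manip.current_ee_pos()
for i in range(3):
    p=p+u*.004; manip.move_l(p,max_speed=.05); print(manip.current_force().round(2))
p=p-u*.03; manip.move_l(p); p[2]=.2; manip.move_l(p,max_speed=.25)
manip.set_gripper(1.0); 
p2=np.array([.35,.0,.25]); manip.move_ptp(p2,Rot(yaw))
for c in("top","side"):
    pc,d=manip.grab_frame(c); cv2.imwrite(f"pics/{c}2.png",pc[:,:,::-1]); blobs(c,d,None,.045,.07,(.3,.66,-.5,.4))
    if c=="top": cv2.imwrite("pics/top2c.png",cv2.resize(pc[170:290,380:480,::-1],None,fx=5,fy=5))
print(manip.look_for("side","lid_flap"),manip.look_for("top","lid_flap"),manip.current_time())
E
```

```text
[0.4  0.49 0.87]
[ 0.07 -0.43  0.63]
[ 0.43 -0.5   0.25]
top 0.045 [318, 183, 30, 75, 1804] c [ 0.5179 -0.0725] dim [0.062 0.183] yaw 0.071 zmed 0.0599
top 0.045 [223, 190, 28, 73, 1844] c [0.5021 0.1673] dim [0.063 0.181] yaw 0.074 zmed 0.0603
top 0.045 [409, 192, 54, 74, 1825] c [ 0.4973 -0.3322] dim [0.063 0.182] yaw -0.5 zmed 0.0568
side 0.045 [334, 139, 67, 33, 1022] c [ 0.4953 -0.3329] dim [0.069 0.185] yaw -0.486 zmed 0.0584
side 0.045 [308, 199, 82, 26, 1764] c [ 0.5177 -0.0747] dim [0.069 0.183] yaw 0.067 zmed 0.0612
side 0.045 [294, 276, 102, 37, 3122] c [0.5006 0.1663] dim [0.066 0.184] yaw 0.076 zmed 0.0609
[{'at': [0.4875, -0.319, 0.0592], 'confidence': 0.81}] [{'at': [0.493, -0.3298, 0.0574], 'confidence': 0.72}] 11.625
```

View pics/top2c.png

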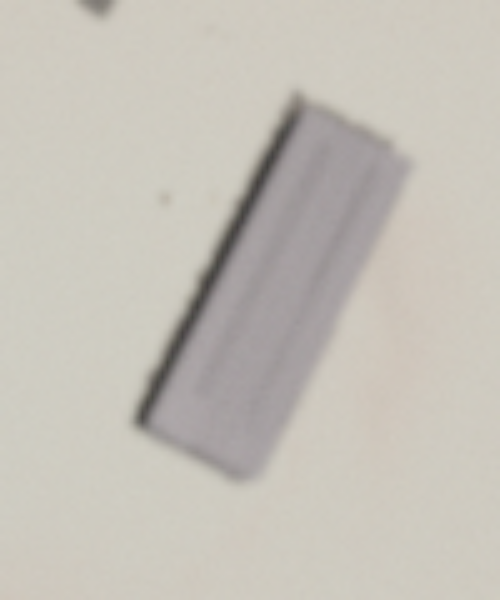

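The measured length of 182–185 mm matches the shut tins, and the image crop shows the lid reaching the far end. The margin is only a few millimetres and the tin had not clearly slid, so I'll push once more until the tin itself moves.

```bash
python3 - <<'E'
from h import *
yaw=-.49; u=np.array([np.cos(yaw),np.sin(yaw),0]); C=np.array([.4965,-.3325,0])
R=Rot(yaw); s=C-u*.130; s[2]=.15
manip.move_ptp(s,R); manip.set_gripper(0.0); s[2]=.042; manip.move_l(s,max_speed=.2)
e=C-u*.094; e[2]=.042
manip.move_l(e,max_speed=.06); print(manip.current_force().round(2))
manip.move_l(s); s[2]=.2; manip.move_l(s,max_speed=.3)
manip.move_ptp(np.array([.35,.0,.25]),R); manip.set_gripper(1.0)
for c in("top","side"):
    pc,d=manip.grab_frame(c); blobs(c,d,None,.045,.07,(.3,.66,-.5,-.2))
    if c=="top": cv2.imwrite("pics/top3c.png",cv2.resize(pc[170:290,380:480,::-1],None,fx=5,fy=5))
print(manip.current_time())
E
```

```text
[-0.17 -0.22 -0.09]
top 0.045 [411, 188, 54, 74, 1824] c [ 0.5059 -0.3374] dim [0.063 0.181] yaw -0.499 zmed 0.0569
side 0.045 [331, 138, 66, 32, 1008] c [ 0.5052 -0.3372] dim [0.066 0.186] yaw -0.493 zmed 0.0585
17.975
```

View pics/top3c.png

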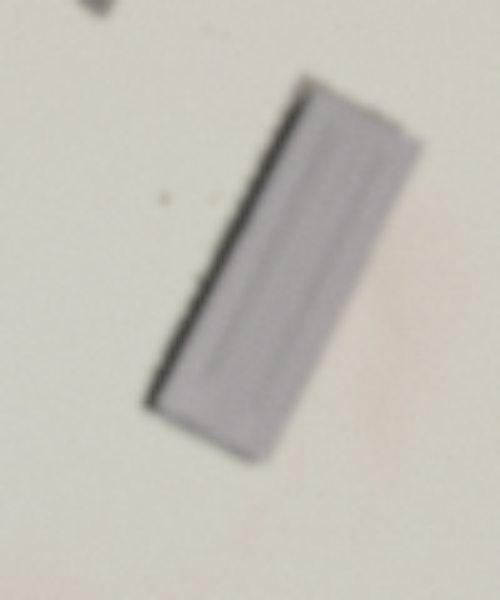

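The whole tin has moved about 10 mm, so the lid is against its stop. Now I'll grasp it and place it.

```bash
python3 - <<'E'
from h import *
yaw=-.495; R=Rot(yaw); C=np.array([.507,-.338,.16])
manip.move_ptp(C,R); C[2]=.015; manip.move_l(C,max_speed=.12)
manip.set_gripper(0.0,effort=40); print("w",manip.current_grip_width(),manip.current_force().round(2))
C[2]=.03; manip.move_l(C,max_speed=.08); C[2]=.16; manip.move_l(C,max_speed=.2)
print("w",manip.current_grip_width(),manip.current_force().round(2))
T=np.array([.5097,.0467,.16]); manip.move_l(T,Rot(.070),max_speed=.13)
print(manip.current_ee_pos(),manip.current_time())
T[2]=.04; manip.move_l(T,max_speed=.12)
for c in("top","side"):
    pc,d=manip.grab_frame(c); cv2.imwrite(f"pics/{c}4.png",pc[:,:,::-1]); blobs(c,d,None,.045,.1,(.3,.66,-.2,.4))
print(manip.current_time())
E
```

```text
w 0.6966975119666521 [-0.61  1.27  5.58]
w 0.6968983027347687 [ 0.18  0.3  -4.34]
[0.50971678 0.04645348 0.16001328] 25.3667
top 0.045 [318, 183, 30, 75, 1804] c [ 0.518  -0.0725] dim [0.062 0.184] yaw 0.071 zmed 0.0599
top 0.045 [269, 185, 25, 5, 94] c [0.5952 0.0539] dim [0.011 0.059] yaw -1.558 zmed 0.0823
top 0.045 [223, 190, 13, 33, 226] c [0.5547 0.1981] dim [0.03  0.084] yaw -0.304 zmed 0.0603
side 0.045 [293, 171, 5, 20, 66] c [ 0.6569 -0.1499] dim [0.005 0.033] yaw 1.499 zmed 0.0784
side 0.045 [308, 199, 32, 24, 543] c [ 0.5741 -0.0703] dim [0.067 0.071] yaw 0.078 zmed 0.0611
side 0.045 [359, 202, 31, 23, 561] c [ 0.4603 -0.0773] dim [0.065 0.068] yaw 0.084 zmed 0.061
side 0.045 [302, 226, 93, 38, 2683] c [0.5064 0.0607] dim [0.095 0.183] yaw 0.076 zmed 0.0825
side 0.045 [294, 276, 102, 38, 3141] c [0.5006 0.1653] dim [0.066 0.184] yaw 0.07 zmed 0.0609
26.6167
```

View pics/side4.png

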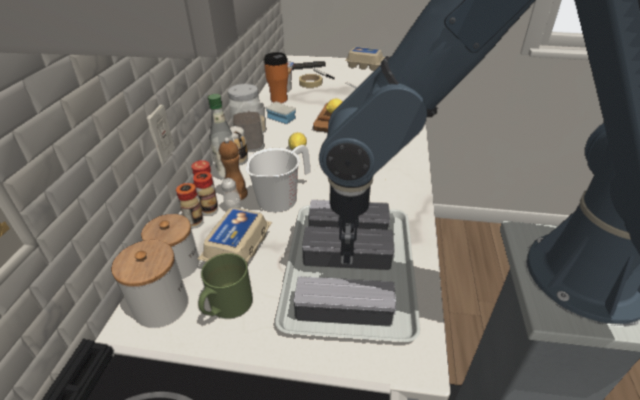

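View pics/top4.png

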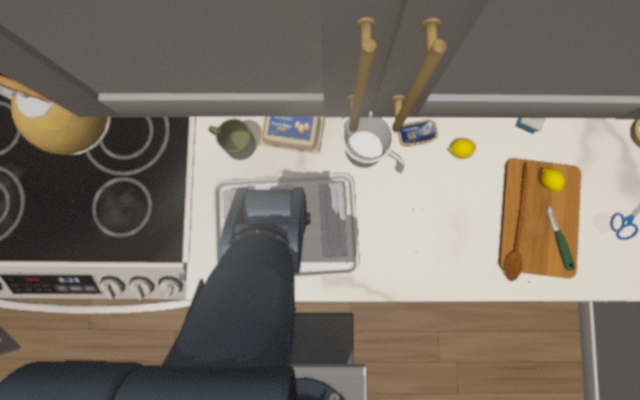

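The tin is held level in the gap, at side-view pixels (302–395, 226–264), and parallel with the others. Now I'll lower it until it touches down.

```bash
python3 - <<'E'
from h import *
T=manip.current_ee_pos(); T[0]=.511; T[1]=.0465
for z in (.025,.021,.0195,.0185,.0178,.017):
    T[2]=z; manip.move_l(T,max_speed=.04); f=manip.current_force(); print(z,f.round(1))
    if f[2]>1: break
manip.set_gripper(1.0)
T[2]+=.03; manip.move_l(T,max_speed=.08); T[2]=.2; manip.move_l(T,max_speed=.2)
manip.move_ptp(np.array([.33,-.25,.25]),Rot(-.4))
for c in("top","side"):
    pc,d=manip.grab_frame(c); cv2.imwrite(f"pics/{c}5.png",pc[:,:,::-1]); blobs(c,d,None,.045,.1,(.3,.63,-.2,.4))
print(manip.current_time())
E
```

```text
0.025 [ 0.4 -0.3 -4. ]
0.021 [ 0.6  0.3 -4.5]
0.0195 [ 0.6  0.1 -4.2]
0.0185 [ 0.5  0.6 -1.9]
0.0178 [-4.   0.7  8.8]
top 0.045 [318, 183, 30, 75, 1809] c [ 0.518  -0.0725] dim [0.062 0.184] yaw 0.07 zmed 0.06
top 0.045 [270, 187, 30, 73, 1818] c [0.5092 0.0469] dim [0.062 0.184] yaw 0.076 zmed 0.06
top 0.045 [223, 190, 28, 73, 1844] c [0.5017 0.1671] dim [0.063 0.182] yaw 0.07 zmed 0.0602
side 0.045 [308, 199, 82, 26, 1766] c [ 0.5178 -0.0741] dim [0.068 0.183] yaw 0.069 zmed 0.0611
side 0.045 [302, 234, 91, 30, 2321] c [0.5086 0.0463] dim [0.066 0.183] yaw 0.078 zmed 0.0611
side 0.045 [294, 276, 102, 38, 3127] c [0.5007 0.1656] dim [0.066 0.184] yaw 0.065 zmed 0.0609
31.375
```

View pics/top5.png

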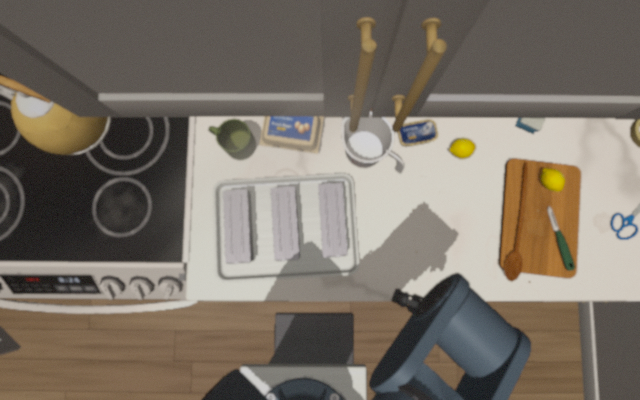

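View pics/side5.png

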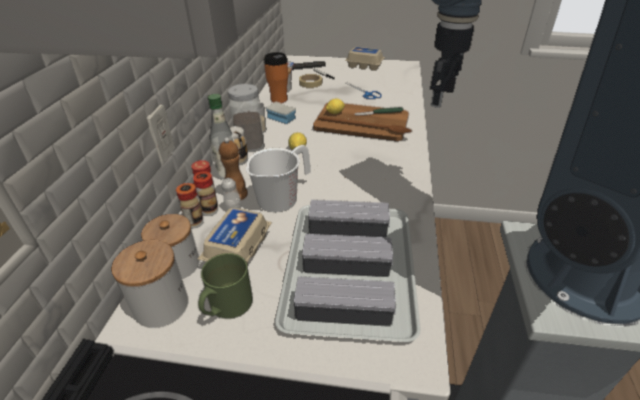

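The three tins stand evenly spaced and in line, at top-view centres (239,225), (286,222) and (334,218). The middle one measures 184 mm long, the same as its shut neighbours. The jug is where it was, and the arm is clear of everything.

```bash
python3 -c "
from bench import manip
manip.sign_off()"
```

```text
the job is handed in; nothing more can be done
```

I slid the lid shut, gripped the tin across its width and set it down on the baking sheet midway between the other two tins. I handed the job in after about 31 s; no verdict was reported.

- **Lid:** I pushed it in two passes, because after the first I couldn't be sure it had reached its stop. In the second pass the whole tin slid about 10 mm, so the lid was seated. The final length of 183–184 mm matches the shut tins beside it. Force readings during the pushes were too noisy to confirm this.
- **Position:** Both cameras put the tin about 1 mm from the midpoint, both sideways and for its ends. It is parallel with the others to about 0.01 rad.
- **Standing:** The lid is at the same height as the neighbouring lids (60 mm from the top camera, 61 mm from the side), so the tin stands flat on the sheet.
- **Set-down:** I lowered it in small steps until it touched, with the upward force about 9 N, then opened the fingers.
- **Other items:** The other two tins measured within about 1 mm of where they started. I checked the jug only by eye, and it looks unmoved.

No check failed. The final numbers come only from the cameras, whose calibration is good to about 2 mm.

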